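# Slide the ceramic spacer along the rail into the corner pocket

## Task

On the grey metal tray, use the fingertips to push the oblong white ceramic spacer straight across until its long side lies flat against the long rail, then, keeping it against the rail, slide it along into the corner pocket (the corner guarded by the short keeper block) until its end rests fully home against the end stop. Keep it flat on the tray all the way, never lifting it; leave everything else where it is and finish with the hand clear.

Things in the scene. Friction and masses are not known exactly. Their poses are not given: they have to be found in the camera images.
- tray: Fixed grey metal tray, 170 mm (its x) by 340 mm (its y); origin under its centre on the bench. Its floor is 6 mm above the bench. A straight rail, 16 mm wide, runs the whole length of its +x edge; the rail's inner face is at tray x = +69 mm. End stops 16 mm thick stand at both ends, inner faces at tray y = +154 and -154 mm, from tray x = -10 mm up to the rail. Rail and stops rise 14 mm above the floor. The -x edge is open. Tray turned at most 0.3 rad from the bench axes.
- pocket (a point): The place of the spacer's origin, on the tray floor, when the spacer is fully home in the corner pocket, its long side touching the rail and its end touching the end stop: 15 mm from the rail's inner face and 25 mm from the stop (tray x = +54 mm, tray y = +129 or -129 mm: the pocket is at either end). Axes parallel to the tray's. The pocket is bounded by the rail, the end stop and the keeper block; it is 34 mm wide between rail and keeper and open towards the tray's middle.
- keeper: Fixed bright aluminium keeper block that marks the pocket: 14 mm (tray x) by 26 mm (tray y), 12 mm tall above the tray floor. Its origin is the pocket point, not the block; the block is centred 26 mm from it towards tray -x, so its face towards the rail is 19 mm from the pocket point and it reaches 13 mm either side of it along the rail.
- corner_block: Fixed bright aluminium block, 30 mm (tray x) by 36 mm (tray y), 14 mm tall with a dark screw head 16 mm wide and 6 mm tall on top, that fills the corner at the other end of the rail. Origin under its centre, on the tray floor.
- spacer: The part to move: loose oblong white ceramic spacer, 30 mm (its x) by 50 mm (its y), 14 mm thick, 50 to 105 g, flat on the tray floor, at the start near mid-length, its long side within 0.35 rad of the rail's direction and 45 mm or more short of the rail. Origin under its centre. It slides under 1 to 2 N; pressed hard into the rail it sticks, so along the rail push squarely on its short end.
- square_blank: Bystander: loose white ceramic square, 34 by 34 by 14 mm, near one end of the tray's open (-x) edge. Origin under its centre.
- small_disc: Bystander: loose white ceramic disc, 26 mm in diameter, 14 mm thick, near the other end of the tray's open edge. Origin under its centre.
- jar: Bystander: loose white closed jar, 50 mm in diameter, 60 mm tall, to the left of the tray. Origin under its centre.
- beaker: Bystander: loose glass beaker, 68 mm in diameter, 85 mm tall, to the left of the tray. Origin under its centre.
- weight: Bystander: loose brass balance weight with a knob, 38 mm in diameter, 52 mm tall, to the right of the tray. Origin under its centre.
- screwdriver: Bystander: loose screwdriver, 160 mm long, lying to the right of the tray.
Things that resemble listed ones, but are neither listed nor needed, are in the scene too. Leave any blue look-alike of the spacer alone.

How it is judged:
On the way, in this order (a step that is already met when the one before it is completed fails the run):
1. the spacer is against the rail, at least 55 mm short of its place in the pocket (x of spacer in the frame of tray above 0.05 m and angle between the y axis of spacer and the y axis of tray, either way round below 0.08 rad and horizontal distance between spacer and pocket above 0.055 m), for 0.1 s.
2. the spacer is home in the corner pocket (y of spacer in the frame of pocket between -0.003 and 0.003 m and x of spacer in the frame of tray above 0.05 m and angle between the y axis of spacer and the y axis of tray, either way round below 0.08 rad), for 0.1 s.
At the end, for the whole second after the job is handed in: The spacer lies flat on the tray floor at rest, within 3 mm of touching the end stop and 4 mm of touching the rail, its long side within 0.08 rad of the rail's direction, in the corner with the keeper block (all of step 2 and z of spacer in the frame of tray below 0.008 m and angle between spacer's own z axis and vertical below 0.06 rad and linear speed of spacer below 0.01 m/s).
It fails at once if the spacer is lifted (more than 6 mm off the tray floor) or tipped (more than 0.25 rad) (z of spacer in the frame of tray above 0.012 m or angle between spacer's own z axis and vertical above 0.25 rad).
It fails at once if the spacer is more than 8 mm off the rail within the last 75 mm before its place in the pocket (y of spacer in the frame of pocket between -0.075 and 0.075 m and x of spacer in the frame of tray below 0.046 m).
It fails at once if a bystander (the square blank, the small disc, the jar, the beaker, the brass weight, the screwdriver) is moved by more than 15 mm (distance of any of square_blank, small_disc, jar, beaker, weight, screwdriver from where it was at the start of the episode above 0.015 m).
It also fails if it takes over 48 s, if anything falls off the work surface, if the arm or the gripper's body presses on something with over 40 N, if the wrist force passes 120 N, or if a joint passes its speed limit or range.

## Robot

A 7-joint arm with a two-finger parallel gripper is mounted at the origin on the work surface. World frame = base frame: x ahead of the robot, y to its left, z up, the work surface at z = 0. Lengths are in m, angles in rad, forces in N, time in s.
With the tool pointing down it reaches from about 0.425 to 0.875 m from the base axis. Payload 8.4 kg.
Tool frame: the origin (TCP) lies on the mounting face of the last link; the fingertips stand robot.tips_ahead ahead of it and the grasp point (between the pads) lies 164 mm ahead of it (robot.tips_ahead is the distance from the TCP to the fingertips, in m); z points along the fingers, y is the direction in which the jaws open and shut (so a half turn about z gives the same grasp; the last joint's range is limited). The gripper opens to 87 mm and grips with 3 to 60 N. Pads are 19 mm wide; open, the fingers measure 117 mm over their backs; the gripper's body (75 mm by 190 mm) begins 51 mm behind the grasp point.
Start: joints at [-1.357, 0.333, 0.04, 1.465, -0.013, 1.343, -0.059], TCP at [0.2, 0.618, 0.405] pointing down, gripper open.
Joint ranges: [-2.58, 2.58], [-0.38, 2.09], [-1.3, 1.39], [0.25, 2.4], [-1.5, 4.64], [0.08, 2.09], [-2.65, 2.65]. Speed limits (rad/s): [2.22, 2.22, 2.79, 2.79, 3.14, 3.14, 3.14].

## Interface

Orientations are given as [roll, pitch, yaw] about the fixed x, y, z axes, in that order (R = Rz(yaw) Ry(pitch) Rx(roll)).
In Python, from station import robot gives the robot as it stands. The module is installed in compiled form; this text tells all that it offers.
- The arm moves only by the shell command python3 -m handwheel 'ROWS' [FORCE]. ROWS is JSON, a list of rows, each a list of 3 entries, a list of its own where there are three numbers: the shift along the tool's x, y, z in cm, then the turn, a rotation vector about the tool's x, y, z in rad, then the closure, from 0 (fully open) to 1 (shut). A call has 1 to 5 rows; each row is the pose to reach, as a shift and turn from the pose commanded when the call began, along the tool's axes at that moment; what a row does not reach only later rows make up. A row lasts 1/12 s, in which the tool goes at most 41.7 mm and 7.16 degrees, less where a joint would pass 70% of its speed; a pose out of reach is approached as far as the arm can. A call with a gripper value outside its range is refused whole. The fingers move at their own pace and stop on an object; FORCE is the grip in N (left out, the last holds). Time passes only in rows, so rows that repeat a pose let the fingers close. It gives the time, the measured TCP pose, the force and the opening at its end, in the units of the state.
- robot.get_state(): the state, without advancing time (a new reading comes with each control period).
- robot.camera(name): name is "scene" or "top" or "wrist"; returns the picture (420x560x3 uint8, red, green, blue); there is no depth.
- robot.calibration(name): a dict with "camera_matrix" (3x3 intrinsics, pixels), "k1" (the pictures are not rectified: a ray, as slopes to the right and down, at radius r is drawn at 1 + k1 r^2 times it, then the intrinsics apply), "T" (4x4, takes a point from camera to world coordinates). Camera axes: x right, y down, z forward; pixel columns grow to the right and rows downward; lengths in m; the calibration is good to about 2 mm. A picture is of the moment at which its call begins: read the wrist's pose just before it. calibration takes no time and is no camera call; for the wrist camera it gives the pose at the moment of the call.
- robot.sign_off(): hands the job in, once; it reports no verdict.
The state is a dict: "t": time; "qpos": joint angles; "qd": joint speeds; "joint_efforts": joint torques, N m; "position": TCP position; "tool_rot": TCP orientation; "force": force on the tool from outside, world axes, zero at the start; "moment": the same for the moment, N m; "grip_width": finger opening in m.
Only numpy, scipy, OpenCV 4.12 (cv2) and the standard library are available. Lean on these libraries where they do the work, as an engineer would, in place of code of your own. Each camera call takes 0.05 s, during which the arm holds its last target.

## Working session

There is one attempt and no reset: what is moved stays moved. The work goes in short steps, Python scripts to look and compute and a shell command to move; the robot and the scene stay as the last step left them, time stands still between calls to the robot, and variables do not carry over. Pictures are saved under pics/ and viewed, and the job is handed in when it is done.

```bash
mkdir -p pics; ls
python3 - <<'E'
from station import robot
import cv2
s=robot.get_state(); print({k:(v if not hasattr(v,'round') else v) for k,v in s.items()}); print(robot.tips_ahead)
for n in ("scene","top"):
    cv2.imwrite(f"pics/{n}0.png",robot.camera(n)[:,:,::-1])
    c=robot.calibration(n); print(n,c)
E
```

```text
pics
{'t': 0.0, 'qpos': array([-1.35720183,  0.33390251,  0.03987204,  1.46627509, -0.0133822 ,
        1.34331595, -0.05851774]), 'qd': array([-0.00041   ,  0.00101904,  0.00033681, -0.00164269,  0.00199431,
       -0.00120575,  0.00187155]), 'joint_efforts': array([-9.49388486e-04, -6.56342340e+01,  1.33461334e+00, -4.03809392e+01,
       -5.98151959e-02,  4.49524296e-02,  1.57063728e-04]), 'position': array([0.19997327, 0.61828446, 0.40386258]), 'tool_rot': array([-3.13996243e+00,  1.27365347e-04,  2.82876893e+00]), 'force': array([-0.47060644, -1.13928068,  0.47767517]), 'moment': array([-0.04701014, -0.00726333, -0.01011344]), 'grip_width': 0.08716448084561822}
0.1822
scene {'camera_matrix': array([[389.86785484,   0.        , 279.7676066 ],
       [  0.        , 389.86785484, 210.00484438],
       [  0.        ,   0.        ,   1.        ]]), 'k1': -0.08074212709810888, 'T': array([[ 0.41799766,  0.55948298, -0.71572114,  1.15637161],
       [ 0.90821901, -0.27505839,  0.31540626, -0.27768641],
       [-0.02040067, -0.78187062, -0.62310685,  0.5921534 ],
       [ 0.        ,  0.        ,  0.        ,  1.        ]])}
top {'camera_matrix': array([[498.46870047,   0.        , 290.37990146],
       [  0.        , 498.46870047, 209.62472389],
       [  0.        ,   0.        ,   1.        ]]), 'k1': -0.16948280548883268, 'T': array([[ 0.08611531, -0.97531807,  0.20331951,  0.31117946],
       [-0.99628129, -0.0848724 ,  0.01484114,  0.0079079 ],
       [ 0.00278138, -0.20384147, -0.97899996,  1.20589769],
       [ 0.        ,  0.        ,  0.        ,  1.        ]])}
```

View pics/scene0.png

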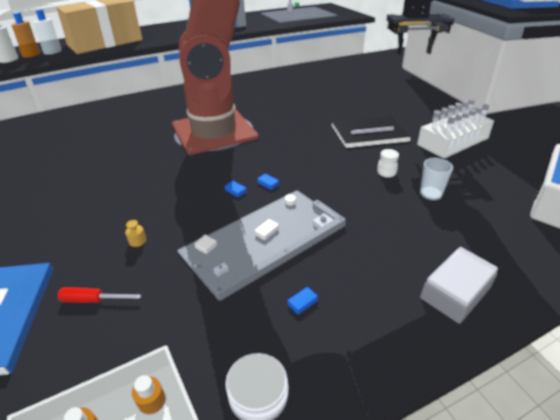

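View pics/top0.png

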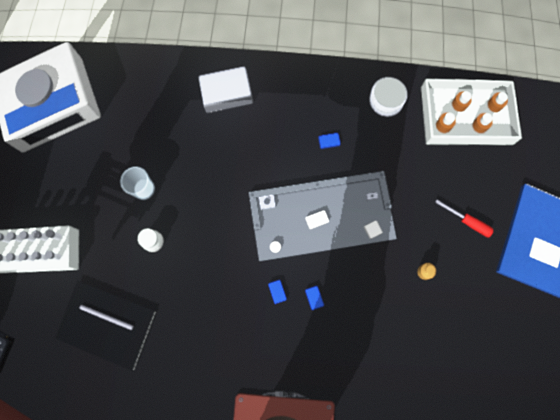

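The top view shows the tray at about (322,215) with its rail on the far (+x) side. The screwed corner block is at (267,201), the keeper at (372,196), the spacer at (317,219), the disc at (275,246) and the square at (373,229). I'll zoom in next.

```bash
cat > h.py <<'E'
import numpy as np, cv2
from station import robot
def rays(cal,px):
    px=np.atleast_2d(np.float64(px)); K=cal["camera_matrix"]; k=cal["k1"]
    d=np.column_stack([(px[:,0]-K[0,2])/K[0,0],(px[:,1]-K[1,2])/K[1,1]])
    u=d.copy()
    for _ in range(30): u=d/(1+k*(u**2).sum(1,keepdims=True))
    T=cal["T"]; return T[:3,3], np.column_stack([u,np.ones(len(u))])@T[:3,:3].T
def onplane(cal,px,z):
    o,r=rays(cal,px); return o+r*((z-o[2])/r[:,2])[:,None]
E
python3 - <<'E'
import cv2
a=cv2.imread("pics/top0.png")[160:275,235:410]; cv2.imwrite("pics/topz.png",cv2.resize(a,None,fx=4.5,fy=4.5,interpolation=cv2.INTER_CUBIC))
a=cv2.imread("pics/scene0.png")[180:305,165:360]; cv2.imwrite("pics/scenez.png",cv2.resize(a,None,fx=4,fy=4,interpolation=cv2.INTER_CUBIC))
E
```

```text
(no output)
```

View pics/topz.png

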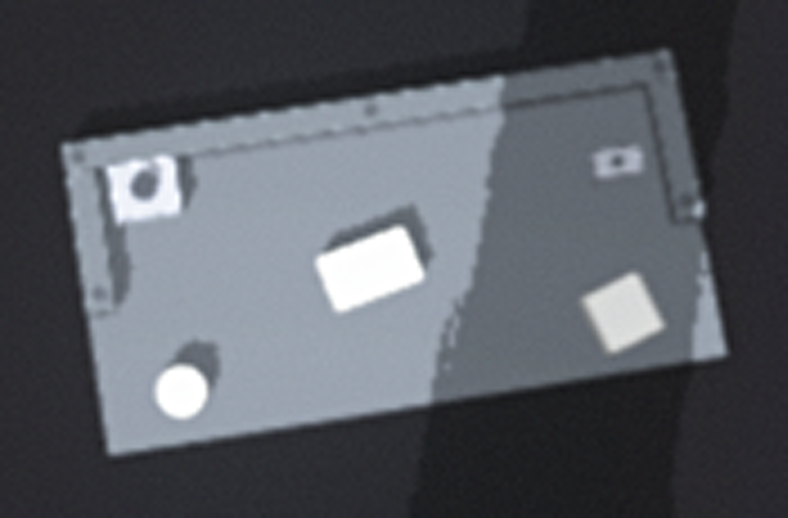

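View pics/scenez.png

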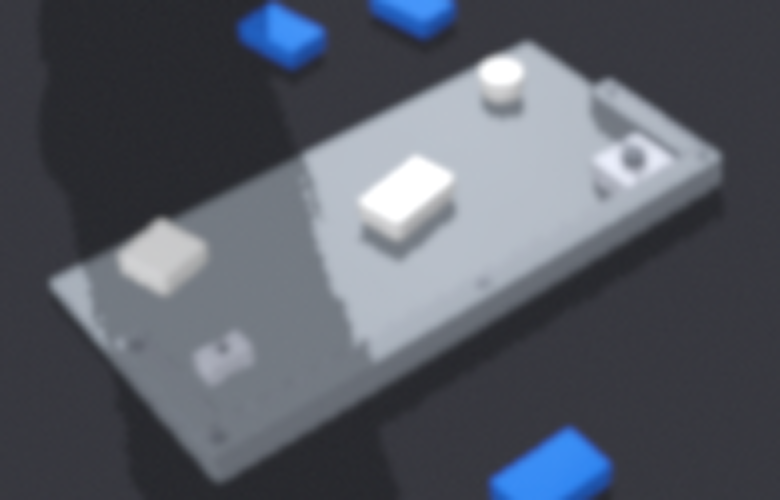

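```bash
cat >> h.py <<'E'
Z=lambda pts:np.float64(pts)/4.5+np.array([235,160])-0.389
E
python3 - <<'E'
from h import *
cal=robot.calibration("top"); img=cv2.imread("pics/top0.png")
P=lambda p,z:onplane(cal,Z(p),z)
far=P([[62,145],[668,50]],.020); near=P([[108,455],[727,355]],.006)
print(far[:,:2],near[:,:2])
for a,b in ((far[0],far[1]),(near[0],near[1])):
    d=(a-b)[:2]; print(np.linalg.norm(d),np.arctan2(-d[0],d[1]))
print([np.linalg.norm((far[i]-near[i])[:2]) for i in (0,1)])
c=np.vstack([far,near])[:,:2].mean(0); print("tray centre",c)
inner=P([[215,157],[640,86]],.020);d=(inner[0]-inner[1])[:2];print("rail inner top",inner[:,:2],np.arctan2(-d[0],d[1]))
g=img.min(2); m=(g>215).astype(np.uint8)
for k in cv2.findContours(m,cv2.RETR_EXTERNAL,cv2.CHAIN_APPROX_NONE)[0]:
    if cv2.contourArea(k)<40: continue
    r=cv2.minAreaRect(k); b=cv2.boxPoints(r); w=onplane(cal,b,.020)[:,:2]
    if not(235<r[0][0]<410 and 160<r[0][1]<275): continue
    e=[np.linalg.norm(w[i]-w[(i+1)%4]) for i in range(4)]
    i=int(np.argmax(e)); dd=w[i]-w[(i+1)%4]; dd*=np.sign(dd[1])
    print(r,onplane(cal,[r[0]],.02)[0,:2],np.round(e,4),"yaw",np.arctan2(-dd[0],dd[1]))
E
```

```text
[[ 0.59292527  0.1322645 ]
 [ 0.67601597 -0.19542352]] [[ 0.42826298  0.09161824]
 [ 0.51082765 -0.23845287]]
0.3380584335763706 0.24833253559786148
0.340240887779096 0.24511237486109036
[np.float64(0.16960479914298868), np.float64(0.17070063220990742)]
tray centre [ 0.55200797 -0.05249841]
rail inner top [[ 0.5934207   0.04861197]
 [ 0.65395794 -0.18078182]] 0.25801853890977733
((275.0, 247.0), (10.0, 10.0), 90.0) [0.46317316 0.05471021] [0.024  0.0241 0.0239 0.0241] yaw -1.4772679637270862
((373.0000305175781, 229.00006103515625), (11.62755298614502, 10.733125686645508), 63.43495178222656) [ 0.52703911 -0.17773554] [0.0267 0.0283 0.0266 0.0282] yaw -1.0501415311258382
((316.6379089355469, 219.3448486328125), (12.998673439025879, 20.6121826171875), 68.19859313964844) [ 0.53902381 -0.0395414 ] [0.0504 0.0319 0.0502 0.0318] yaw 0.4722557878071524
((266.7702941894531, 201.6216278076172), (12.001126289367676, 14.138313293457031), 80.53767395019531) [0.5723395  0.08496914] [0.0346 0.03   0.0344 0.03  ] yaw 0.2562164564693892
```

```bash
cat >> h.py <<'E'
from scipy.spatial.transform import Rotation as R
C=np.array([.552,-.0525]); A=.247
U=np.array([np.cos(A),np.sin(A)]); V=np.array([-U[1],U[0]])
def tray(p): d=np.array(p)[...,:2]-C; return np.stack([d@U,d@V],-1)
def go(tx,ty,ztip):
    s=robot.get_state(); Rc=R.from_euler("xyz",s["tool_rot"]); Rt=R.from_euler("xyz",[np.pi,0,np.pi+A])
    w=np.append(C+tx*U+ty*V,ztip+robot.tips_ahead)
    print("t",round(s["t"],2),"tray now",tray(s["position"]).round(4),"tip z",round(s["position"][2]-robot.tips_ahead,4),"F",s["force"].round(1),"w",round(s["grip_width"],4))
    print("shift cm",(100*Rc.inv().apply(w-s["position"])).round(2),"rot",(Rc.inv()*Rt).as_rotvec().round(4))
E
python3 - <<'E'
from h import *
go(-.05,.016,.222)
cal=robot.calibration("top")
print("beaker",onplane(cal,[137,183],.05)[0],"weight",onplane(cal,[427,272],.03)[0])
E
```

```text
t 0.1 tray now [-0.1773  0.7365] tip z 0.2218 F [ 0.2 -0.8  0.1] w 0.0874
shift cm [-49.05 -54.29   0.06] rot [-1.500e-03 -3.000e-04 -5.598e-01]
beaker [0.58483838 0.40324963 0.05      ] weight [ 0.43213382 -0.31227778  0.03      ]
```

```bash
python3 -m handwheel '[[[-49,-54.3,0],[0,0,-0.56],0.83],[[-49,-54.3,0],[0,0,-0.56],0.83],[[-49,-54.3,0],[0,0,-0.56],0.83],[[-49,-54.3,0],[0,0,-0.56],0.83],[[-49,-54.3,0],[0,0,-0.56],0.83]]' 20; python3 -c "
from h import *
go(-.05,.016,.222)"
```

```text
t: 0.52
position: [0.2857, 0.4263, 0.4043]
tool_rot: [-3.141, -0.0, -2.887]
force: [1.1, -0.0, 0.6]
grip_width: 0.062
t 0.52 tray now [-0.1412  0.5294] tip z 0.2221 F [ 1.1 -0.   0.6] w 0.062
shift cm [-8.73e+00 -5.14e+01  3.00e-02] rot [-0.0005 -0.0005  0.0075]
```

```bash
python3 -m handwheel '[[[-8.7,-51.2,0],[0,0,-0.01],0.83],[[-8.7,-51.2,0],[0,0,-0.01],0.83],[[-8.7,-51.2,0],[0,0,-0.01],0.83],[[-8.7,-51.2,0],[0,0,-0.01],0.83],[[-8.7,-51.2,0],[0,0,-0.01],0.83]]'; python3 -c "
from h import *
go(-.05,.016,.222)"
```

```text
t: 0.93
position: [0.3696, 0.2355, 0.4046]
tool_rot: [3.141, -0.0, -2.884]
force: [-0.1, 0.5, -0.8]
grip_width: 0.0282
t 0.93 tray now [-0.1065  0.3239] tip z 0.2224 F [-0.1  0.5 -0.8] w 0.0282
shift cm [-5.330e+00 -3.085e+01  3.000e-02] rot [ 0.0003 -0.0002  0.0102]
```

```bash
python3 -m handwheel '[[[-5.3,-30.8,0],[0,0,0.01],0.83],[[-5.3,-30.8,0],[0,0,0.01],0.83],[[-5.3,-30.8,0],[0,0,0.01],0.83],[[-5.3,-30.8,0],[0,0,0.01],0.83],[[-5.3,-30.8,0],[0,0,0.01],0.83]]';python3 -m handwheel '[[[-1.9,-10.4,3],[0,0,0],0.83],[[-1.9,-10.4,6],[0,0,0],0.83],[[-1.9,-10.4,9],[0,0,0],0.83],[[-1.9,-10.4,12],[0,0,0],0.83],[[-1.9,-10.4,12],[0,0,0],0.83]]'
python3 - <<'E'
from h import *
go(-.05,.016,.011)
for n in ("wrist","top"): cv2.imwrite(f"pics/{n}1.png",robot.camera(n)[:,:,::-1])
E
```

```text
t: 1.35
position: [0.4558, 0.0459, 0.4048]
tool_rot: [3.141, 0.0, -2.894]
force: [1.6, 1.0, 0.1]
grip_width: 0.0149
t: 1.77
position: [0.4976, -0.0501, 0.2795]
tool_rot: [-3.141, -0.008, -2.898]
force: [-1.5, 0.0, -0.3]
grip_width: 0.015
t 1.77 tray now [-0.0521  0.0157] tip z 0.0973 F [-1.5  0.  -0.3] w 0.015
shift cm [-0.28  0.04  8.62] rot [-0.0007 -0.0076 -0.003 ]
```

View pics/wrist1.png

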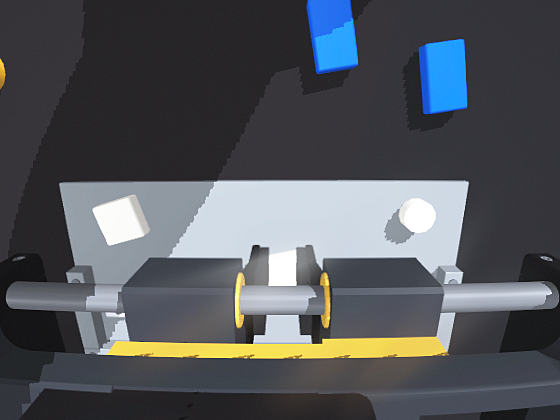

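```bash
python3 -m handwheel '[[[0,0,2],[0,-0.003,-0.003],0.83],[[0,0,4],[0,-0.003,-0.003],0.83],[[0,0,6],[0,-0.003,-0.003],0.83],[[0,0,8],[0,-0.003,-0.003],0.83],[[0,0,8.5],[0,-0.003,-0.003],0.83]]'
python3 - <<'E'
from h import *
go(-.05,.016,.011)
for n in ("scene","wrist"): cv2.imwrite(f"pics/{n}2.png",robot.camera(n)[:,:,::-1])
a=cv2.imread("pics/scene2.png")[150:305,165:360]; cv2.imwrite("pics/scene2z.png",cv2.resize(a,None,fx=3.8,fy=3.8,interpolation=cv2.INTER_CUBIC))
go(-.05,.016,.011)
E
```

```text
t: 2.28
position: [0.4996, -0.0465, 0.1995]
tool_rot: [3.141, 0.002, -2.889]
force: [-0.5, 0.0, 1.1]
grip_width: 0.015
t 2.28 tray now [-0.0494  0.0187] tip z 0.0173 F [-0.5  0.   1.1] w 0.015
shift cm [ 0.07 -0.27  0.63] rot [0.0011 0.0024 0.0055]
t 2.38 tray now [-0.0491  0.018 ] tip z 0.0185 F [ 0.3  0.2 -0.3] w 0.0147
shift cm [ 0.09 -0.2   0.75] rot [0.0005 0.0032 0.0046]
```

View pics/scene2z.png

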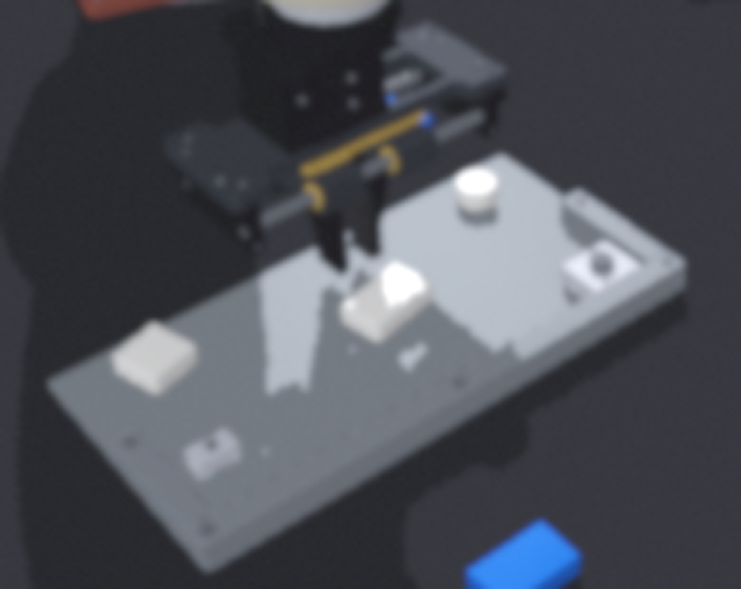

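View pics/wrist2.png

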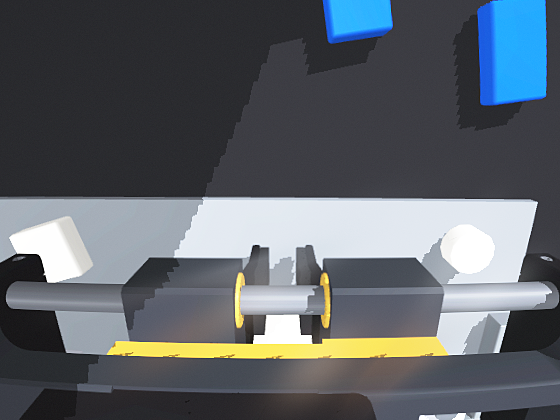

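The fingers are just behind the spacer (at (360,265) in the zoomed scene view), with a small gap. The tray edge is nearly level in the wrist view, so the alignment is good. Next I lower and let the arm settle.

```bash
python3 -m handwheel '[[[0,-0.2,0.4],[0,0,0.003],0.83],[[0,-0.2,0.75],[0,0,0.003],0.83],[[0,-0.2,0.75],[0,0,0.003],0.83],[[0,-0.2,0.75],[0,0,0.003],0.83]]'; for i in 1 2 3; do python3 -m handwheel '[[[0,0,0],[0,0,0],0.83]]'; done; python3 -c "
from h import *
go(.0295,.016,.010)"
```

```text
t: 2.72
position: [0.5003, -0.05, 0.1928]
tool_rot: [3.142, 0.004, -2.895]
force: [0.2, 0.0, 0.2]
grip_width: 0.0147
t: 2.8
position: [0.5002, -0.05, 0.1927]
tool_rot: [3.142, 0.004, -2.894]
force: [0.2, -0.7, 0.3]
grip_width: 0.0149
t: 2.88
position: [0.5002, -0.05, 0.1926]
tool_rot: [-3.142, 0.003, -2.894]
force: [-0.4, 0.4, 0.8]
grip_width: 0.0149
t: 2.97
position: [0.5002, -0.05, 0.1925]
tool_rot: [3.142, 0.003, -2.894]
force: [0.3, -1.1, -0.1]
grip_width: 0.0149
t 2.97 tray now [-0.0496  0.0151] tip z 0.0103 F [ 0.3 -1.1 -0.1] w 0.0149
shift cm [-7.91  0.09  0.05] rot [0.     0.0033 0.0002]
```

```bash
python3 -m handwheel '[[[-0.6,0,0],[0,0,0],0.83],[[-1.2,0,0],[0,0,0],0.83],[[-1.8,0,0],[0,0,0],0.83],[[-2.4,0,0],[0,0,0],0.83],[[-3,0,0],[0,0,0],0.83]]';python3 -m handwheel '[[[-0.6,0,0],[0,0,0],0.83],[[-1.2,0,0],[0,0,0],0.83],[[-1.8,0,0],[0,0,0],0.83],[[-2.4,0,0],[0,0,0],0.83],[[-3,0,0],[0,0,0],0.83]]'
python3 - <<'E'
from h import *
go(.0295,.016,.010)
for n in ("scene",): cv2.imwrite(f"pics/{n}3.png",robot.camera(n)[:,:,::-1])
a=cv2.imread("pics/scene3.png")[150:305,165:360]; cv2.imwrite("pics/scene3z.png",cv2.resize(a,None,fx=3.8,fy=3.8,interpolation=cv2.INTER_CUBIC))
go(.0295,.016,.010)
E
```

```text
t: 3.38
position: [0.5299, -0.0424, 0.1923]
tool_rot: [-3.141, 0.003, -2.894]
force: [-0.8, 0.2, -0.5]
grip_width: 0.015
t: 3.8
position: [0.5588, -0.0352, 0.1924]
tool_rot: [-3.142, 0.003, -2.894]
force: [0.0, -0.6, -0.1]
grip_width: 0.0149
t 3.8 tray now [0.0109 0.0151] tip z 0.0102 F [ 0.  -0.6 -0.1] w 0.0149
shift cm [-1.86  0.09  0.02] rot [-0.      0.0029  0.0002]
t 3.85 tray now [0.0119 0.0154] tip z 0.0104 F [0.5 0.4 0.8] w 0.0147
shift cm [-1.76  0.06  0.04] rot [-0.0003  0.004   0.0009]
```

View pics/scene3z.png

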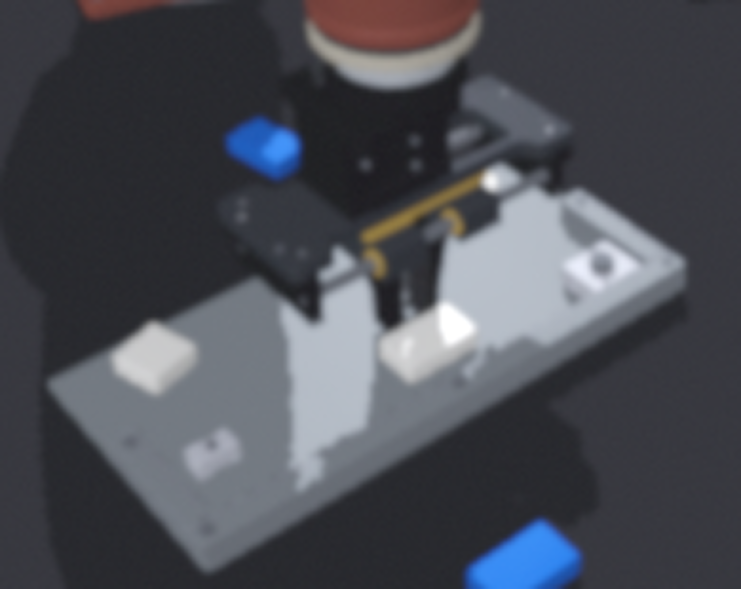

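The spacer has turned parallel to the rail and is about 2 cm short of it. I'll keep pushing gently.

```bash
python3 -m handwheel '[[[-0.4,0,0],[0,0,0],0.83],[[-0.8,0,0],[0,0,0],0.83],[[-1.1,0,0],[0,0,0],0.83],[[-1.4,0,0],[0,0,0],0.83],[[-1.5,0,0],[0,0,0],0.83]]';python3 -m handwheel '[[[-0.1,0,0],[0,0,0],0.83],[[-0.2,0,0],[0,0,0],0.83]]';python3 -m handwheel '[[[-0.1,0,0],[0,0,0],0.83],[[-0.2,0,0],[0,0,0],0.83]]'
python3 - <<'E'
from h import *
go(.0295,.016,.010)
for n in ("scene",): cv2.imwrite(f"pics/{n}4.png",robot.camera(n)[:,:,::-1])
a=cv2.imread("pics/scene4.png")[150:305,165:360]; cv2.imwrite("pics/scene4z.png",cv2.resize(a,None,fx=3.8,fy=3.8,interpolation=cv2.INTER_CUBIC))
go(.0295,.016,.010)
E
```

```text
t: 4.27
position: [0.5732, -0.0315, 0.1925]
tool_rot: [-3.142, 0.003, -2.894]
force: [0.1, -0.3, 0.9]
grip_width: 0.0146
t: 4.43
position: [0.5747, -0.0312, 0.1925]
tool_rot: [3.142, 0.003, -2.895]
force: [-0.1, -0.5, -0.4]
grip_width: 0.0148
t: 4.6
position: [0.5767, -0.0307, 0.1925]
tool_rot: [3.142, 0.003, -2.895]
force: [0.6, -0.0, 0.0]
grip_width: 0.0152
t 4.6 tray now [0.0293 0.0151] tip z 0.0103 F [ 0.6 -0.   0. ] w 0.0152
shift cm [-0.02  0.09  0.03] rot [0.     0.003  0.0001]
t 4.65 tray now [0.0295 0.0152] tip z 0.0103 F [-1.4 -0.6 -0.1] w 0.0146
shift cm [-0.    0.08  0.03] rot [-0.      0.0032  0.0003]
```

View pics/scene4z.png

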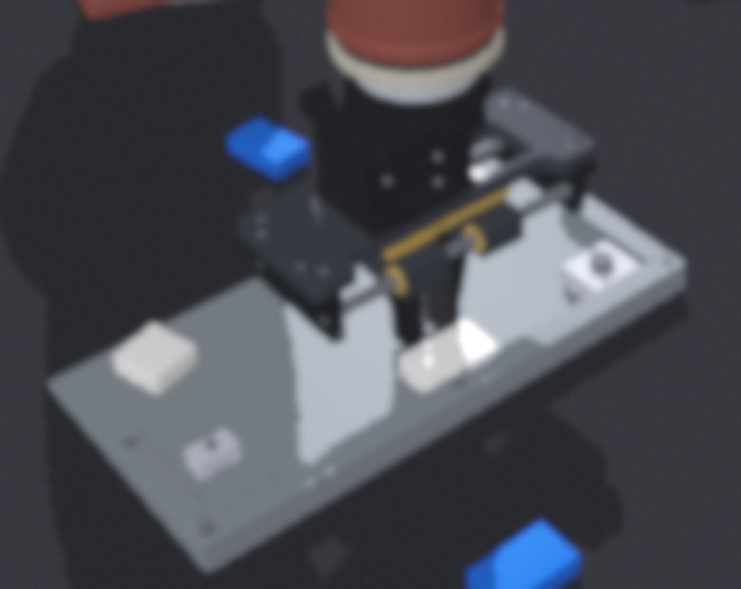

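Almost at the rail, so I'll use 1 mm steps until the force rises.

```bash
for i in 1 2 3 4 5; do :; done; python3 -m handwheel '[[[-0.1,0,0],[0,0,0],0.83],[[-0.1,0,0],[0,0,0],0.83]]' | grep -E 'pos|force'; python3 -m handwheel '[[[-0.1,0,0],[0,0,0],0.83],[[-0.1,0,0],[0,0,0],0.83]]'| grep -E 'pos|force'; python3 -m handwheel '[[[-0.1,0,0],[0,0,0],0.83],[[-0.1,0,0],[0,0,0],0.83]]'| grep -E 'pos|force'
```

```text
position: [0.5776, -0.0304, 0.1924]
force: [-1.0, -0.6, -0.0]
position: [0.578, -0.0304, 0.1923]
force: [-4.7, -0.5, 3.7]
position: [0.5784, -0.0304, 0.1922]
force: [-8.7, -1.4, 6.3]
```

Contact shows at about 9 N, so the spacer is pressed on the rail. Now I back off, rise, and look.

```bash
python3 -m handwheel '[[[0,0,0],[0,0,0],0.83],[[0,0,0],[0,0,0],0.83],[[0.5,0,0],[0,0,0],0.83],[[1.2,0,0],[0,0,0],0.83],[[2,0,0],[0,0,0],0.83]]'; python3 -m handwheel '[[[0.5,0,-2],[0,0,0],0.9],[[0.5,1,-5],[0,0,0],1],[[0.5,4,-8],[0,0,0],1],[[0.5,8,-8],[0,0,0],1],[[0.5,9,-8],[0,0,0],1]]'
python3 - <<'E'
from h import *
go(.054,.075,.06)
for n in ("scene","top","wrist"): cv2.imwrite(f"pics/{n}5.png",robot.camera(n)[:,:,::-1])
a=cv2.imread("pics/scene5.png")[150:305,165:360]; cv2.imwrite("pics/scene5z.png",cv2.resize(a,None,fx=3.8,fy=3.8,interpolation=cv2.INTER_CUBIC))
E
```

```text
t: 5.57
position: [0.5599, -0.0349, 0.1925]
tool_rot: [-3.141, 0.004, -2.894]
force: [0.3, 0.8, -0.8]
grip_width: 0.0148
t: 5.98
position: [0.5322, 0.0564, 0.274]
tool_rot: [3.138, 0.007, -2.89]
force: [0.5, 0.9, -0.8]
grip_width: 0.0005
t 5.98 tray now [0.0075 0.1104] tip z 0.0918 F [ 0.5  0.9 -0.8] w 0.0005
shift cm [-4.62 -3.57  3.2 ] rot [0.0033 0.0065 0.0048]
```

View pics/scene5z.png

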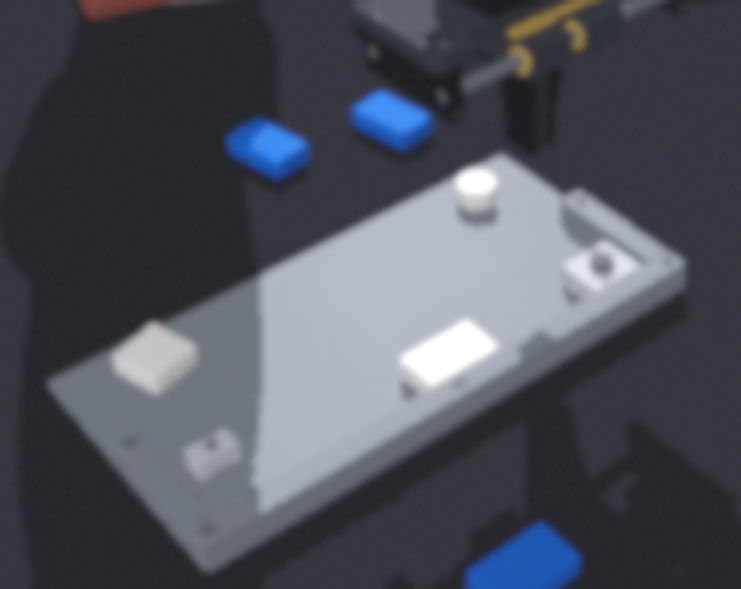

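View pics/top5.png

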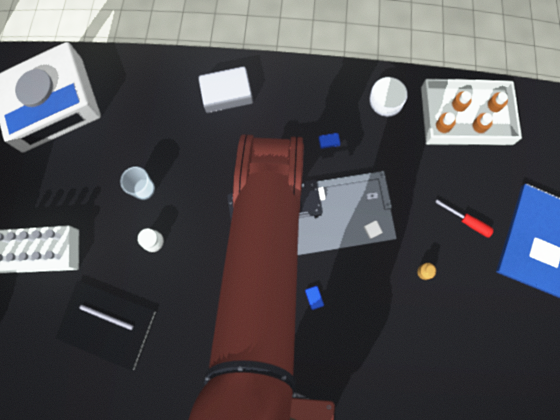

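Run:
```python
from h import *
cal=robot.calibration("scene"); S=lambda p:np.float64(p)/3.8+np.array([165,150])-.37
for n,p in dict(spacer=[[402,358],[462,320],[498,344],[432,388]],blockfar=[[563,267],[637,268]]).items(): print(n,tray(onplane(cal,S(p),.02)).round(4).tolist())
g=cv2.imread("pics/scene5.png")
m=(g.min(2)>235).astype(np.uint8)
for k in cv2.findContours(m,cv2.RETR_EXTERNAL,cv2.CHAIN_APPROX_NONE)[0]:
    if cv2.contourArea(k)<60: continue
    M=cv2.moments(k); c=[M["m10"]/M["m00"],M["m01"]/M["m00"]]
    if 260<c[0]<310: r=cv2.minAreaRect(k);print(c,cv2.contourArea(k),tray(onplane(cal,c,.02)),tray(onplane(cal,cv2.boxPoints(r),.02)).round(4).tolist())
go(.053,.075,.06)
```

```text
spacer [[0.0416, -0.0122], [0.0388, 0.0336], [0.0675, 0.0363], [0.0709, -0.0142]]
blockfar [[0.0414, 0.1101], [0.0707, 0.1432]]
[271.20255720053837, 377.03746074472855] 743.0 [[ 0.2789596  -0.19504391]] [[0.2342, -0.1904], [0.2493, -0.158], [0.3215, -0.1952], [0.3072, -0.2244]]
[282.5655737704918, 242.35792349726776] 183.0 [[0.05464275 0.01043612]] [[0.0409, -0.0123], [0.0391, 0.0423], [0.0681, 0.0328], [0.0689, -0.0201]]
t 6.13 tray now [0.0066 0.1063] tip z 0.0901 F [-0.2 -0.6 -0.4] w 0.0005
shift cm [-4.62 -3.15  3.03] rot [0.0007 0.0032 0.0031]
```

```bash
python3 -m handwheel '[[[-3,-2.5,0],[0,0.003,0.003],1],[[-4.7,-3.8,1],[0,0.003,0.003],1],[[-4.7,-3.8,3],[0,0.003,0.003],1],[[-4.7,-3.8,5],[0,0.003,0.003],1],[[-4.7,-3.8,5],[0,0.003,0.003],1]]'; python3 -m handwheel '[[[0,0,0],[0,0,0],1],[[0,0,0],[0,0,0],1]]'; python3 -c "
from h import *
go(.054,.068,.010)"
```

```text
t: 6.55
position: [0.5866, 0.0239, 0.2186]
tool_rot: [-3.141, -0.006, -2.9]
force: [-1.1, 0.3, -0.9]
grip_width: 0.0003
t: 6.72
position: [0.5882, 0.0249, 0.2233]
tool_rot: [-3.141, 0.0, -2.898]
force: [-0.5, 0.5, 0.4]
grip_width: 0.0008
t 6.72 tray now [0.0541 0.0662] tip z 0.0411 F [-0.5  0.5  0.4] w 0.0008
shift cm [0.01 0.18 3.11] rot [-0.0005  0.0003 -0.0039]
```

```bash
python3 -m handwheel '[[[0,0.2,1],[0,0,-0.003],1],[[0,0.2,2],[0,0,-0.003],1],[[0,0.2,2.8],[0,0,-0.003],1],[[0,0.2,3.1],[0,0,-0.003],1],[[0,0.2,3.1],[0,0,-0.003],1]]'; python3 -m handwheel '[[[0,0,0],[0,0,0],1],[[0,0,0],[0,0,0],1]]'
python3 - <<'E'
from h import *
go(.054,-.088,.010)
for n in ("scene",): cv2.imwrite(f"pics/{n}6.png",robot.camera(n)[:,:,::-1])
a=cv2.imread("pics/scene6.png")[150:305,165:360]; cv2.imwrite("pics/scene6z.png",cv2.resize(a,None,fx=3.8,fy=3.8,interpolation=cv2.INTER_CUBIC))
E
```

```text
t: 7.13
position: [0.5871, 0.0279, 0.1904]
tool_rot: [-3.142, -0.002, -2.894]
force: [-0.1, 0.3, -1.6]
grip_width: 0.0006
t: 7.3
position: [0.5878, 0.0277, 0.1918]
tool_rot: [-3.141, 0.0, -2.894]
force: [-0.4, -0.3, -0.3]
grip_width: 0.0005
t 7.3 tray now [0.0543 0.069 ] tip z 0.0096 F [-0.4 -0.3 -0.3] w 0.0005
shift cm [  0.03 -15.7   -0.04] rot [-0.0001  0.0003  0.0001]
```

View pics/scene6z.png

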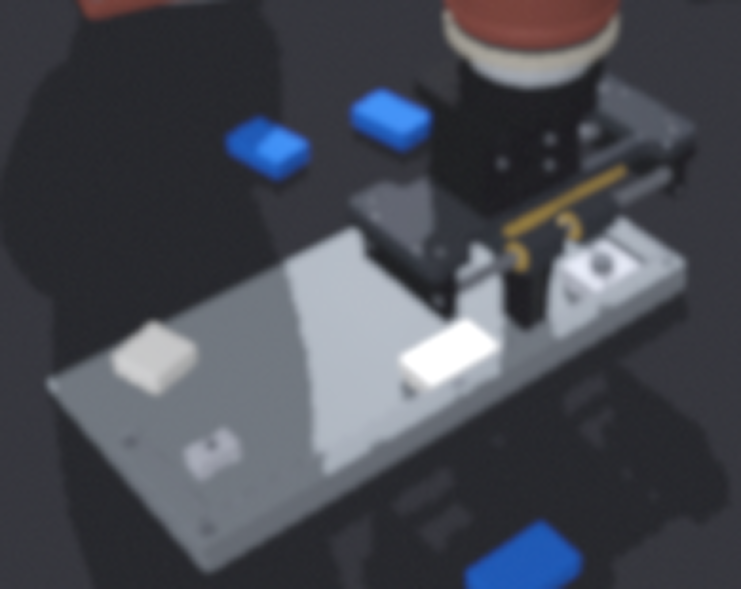

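The closed fingers stand beyond the spacer's +y end (zoom (525,320)), clear of the rail and the corner block. I start sliding along the rail.

```bash
python3 -m handwheel '[[[0,-0.6,0],[0,0,0],1],[[0,-1.2,0],[0,0,0],1],[[0,-1.8,0],[0,0,0],1],[[0,-2.4,0],[0,0,0],1],[[0,-3,0],[0,0,0],1]]'; python3 -m handwheel '[[[0,-0.6,0],[0,0,0],1],[[0,-1.2,0],[0,0,0],1],[[0,-1.8,0],[0,0,0],1],[[-0.05,-2.4,0],[0,0,0],1],[[-0.05,-3,0],[0,0,0],1]]'
python3 - <<'E'
from h import *
go(.054,-.088,.010)
for n in ("scene",): cv2.imwrite(f"pics/{n}7.png",robot.camera(n)[:,:,::-1])
a=cv2.imread("pics/scene7.png")[150:305,165:360]; cv2.imwrite("pics/scene7z.png",cv2.resize(a,None,fx=3.8,fy=3.8,interpolation=cv2.INTER_CUBIC))
E
```

```text
t: 7.77
position: [0.5952, -0.0022, 0.1917]
tool_rot: [-3.142, 0.0, -2.895]
force: [-0.2, 1.0, 0.9]
grip_width: 0.0005
t: 8.18
position: [0.6029, -0.0309, 0.1915]
tool_rot: [3.142, -0.0, -2.894]
force: [-0.3, -0.4, -0.1]
grip_width: 0.0004
t 8.18 tray now [0.0547 0.0085] tip z 0.0093 F [-0.3 -0.4 -0.1] w 0.0004
shift cm [ 0.07 -9.65 -0.07] rot [ 0.0001 -0.0003  0.0002]
```

View pics/scene7z.png

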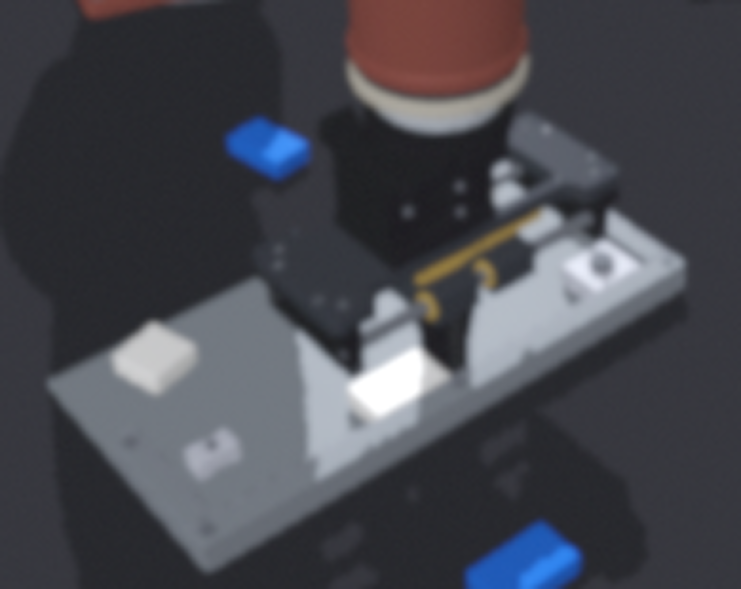

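It is still flat on the rail, moving as expected.

```bash
python3 -m handwheel '[[[0,-0.5,0],[0,0,0],1],[[0,-1,0],[0,0,0],1],[[0,-1.5,0],[0,0,0],1],[[0,-2,0],[0,0,0],1],[[0,-2.5,0],[0,0,0],1]]'; python3 -m handwheel '[[[0,-0.5,0],[0,0,0],1],[[0,-1,0],[0,0,0],1],[[0,-1.5,0],[0,0,0],1],[[-0.03,-2,0],[0,0,0],1],[[-0.03,-2.5,0],[0,0,0],1]]'
python3 - <<'E'
from h import *
go(.054,-.088,.010)
for n in ("scene",): cv2.imwrite(f"pics/{n}8.png",robot.camera(n)[:,:,::-1])
a=cv2.imread("pics/scene8.png")[150:305,165:360]; cv2.imwrite("pics/scene8z.png",cv2.resize(a,None,fx=3.8,fy=3.8,interpolation=cv2.INTER_CUBIC))
E
```

```text
t: 8.65
position: [0.609, -0.0551, 0.1916]
tool_rot: [-3.141, 0.0, -2.894]
force: [-0.1, 0.6, -0.8]
grip_width: 0.0003
t: 9.07
position: [0.6154, -0.0791, 0.1915]
tool_rot: [3.141, -0.0, -2.894]
force: [-1.2, 2.3, 0.5]
grip_width: 0.0001
t 9.07 tray now [ 0.055  -0.0413] tip z 0.0093 F [-1.2  2.3  0.5] w 0.0001
shift cm [ 0.1  -4.67 -0.07] rot [ 0.0002 -0.0002  0.0002]
```

View pics/scene8z.png

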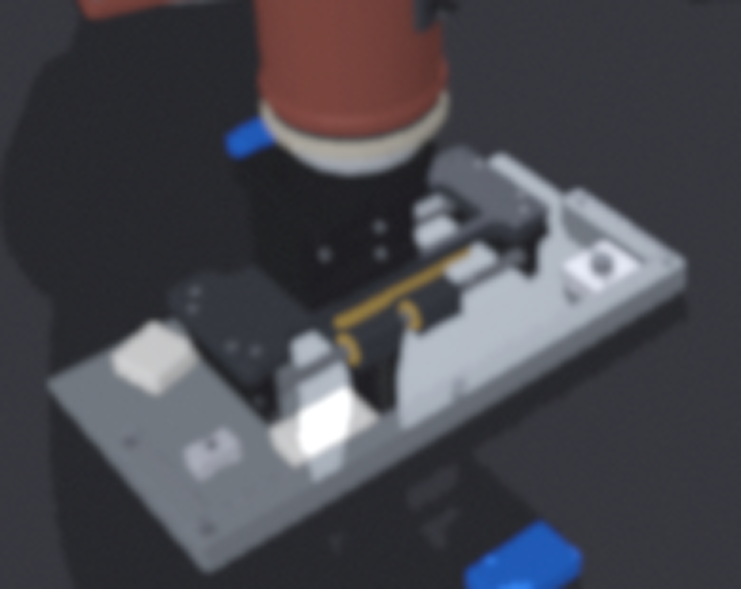

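```bash
python3 -m handwheel '[[[0,-0.5,0],[0,0,0],1],[[0,-1,0],[0,0,0],1],[[0,-1.5,0],[0,0,0],1],[[0,-2,0],[0,0,0],1],[[0,-2.5,0],[0,0,0],1]]'; python3 -m handwheel '[[[0,-0.3,0],[0,0,0],1],[[0,-0.6,0],[0,0,0],1],[[0,-0.9,0],[0,0,0],1],[[0,-1.2,0],[0,0,0],1],[[0,-1.4,0],[0,0,0],1]]'
python3 - <<'E'
from h import *
go(.054,-.088,.010)
for n in ("scene",): cv2.imwrite(f"pics/{n}9.png",robot.camera(n)[:,:,::-1])
a=cv2.imread("pics/scene9.png")[150:305,165:360]; cv2.imwrite("pics/scene9z.png",cv2.resize(a,None,fx=3.8,fy=3.8,interpolation=cv2.INTER_CUBIC))
E
```

```text
t: 9.53
position: [0.6216, -0.1035, 0.1916]
tool_rot: [-3.141, 0.0, -2.895]
force: [-0.4, -0.2, -0.7]
grip_width: 0.0006
t: 9.95
position: [0.6249, -0.1168, 0.1916]
tool_rot: [-3.141, -0.0, -2.894]
force: [-0.4, 0.1, 0.9]
grip_width: 0.0004
t 9.95 tray now [ 0.055  -0.0802] tip z 0.0094 F [-0.4  0.1  0.9] w 0.0004
shift cm [ 0.1  -0.78 -0.06] rot [-0.0001 -0.      0.0002]
```

View pics/scene9z.png

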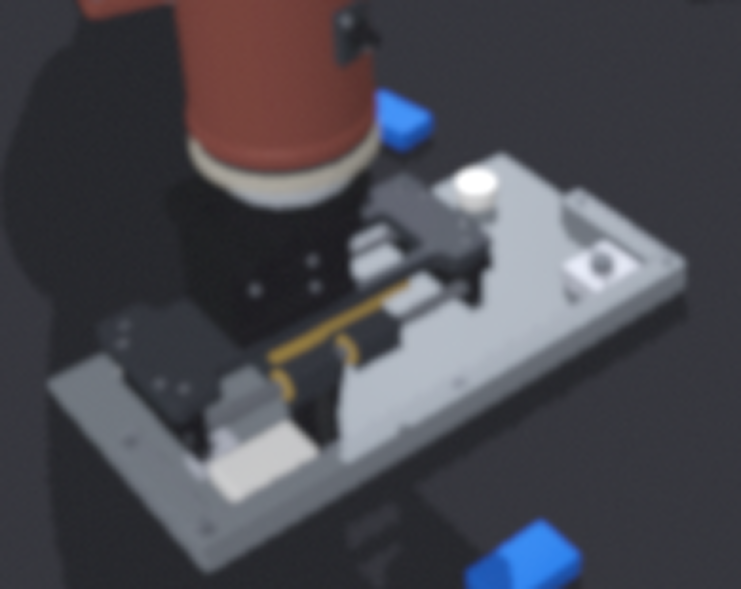

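The spacer is in the pocket mouth, along the rail, with a few mm left to go. I'll creep it in while watching the force.

```bash
python3 -m handwheel '[[[0,-0.2,0],[0,0,0],1],[[0,-0.4,0],[0,0,0],1],[[0,-0.5,0],[0,0,0],1]]'| grep -E 'pos|force'; for i in 1; do python3 -m handwheel '[[[0,-0.1,0],[0,0,0],1],[[0,-0.1,0],[0,0,0],1]]'| grep -E 'pos|force'; python3 -m handwheel '[[[0,-0.1,0],[0,0,0],1],[[0,-0.1,0],[0,0,0],1]]'| grep -E 'pos|force';python3 -m handwheel '[[[0,-0.1,0],[0,0,0],1],[[0,-0.1,0],[0,0,0],1]]'| grep -E 'pos|force'; done; python3 -c "
from h import *
go(.054,-.088,.010)"
```

```text
position: [0.6261, -0.1216, 0.1916]
force: [-0.2, -0.3, 0.4]
position: [0.6264, -0.1226, 0.1916]
force: [-0.6, -0.3, 0.4]
position: [0.6266, -0.1234, 0.1916]
force: [-0.6, 0.3, -0.2]
position: [0.6268, -0.1244, 0.1916]
force: [0.7, 0.9, -0.3]
t 10.75 tray now [ 0.055 -0.088] tip z 0.0094 F [ 0.7  0.9 -0.3] w 0.0003
shift cm [ 0.1   0.   -0.06] rot [-0.0001 -0.      0.0001]
```

```bash
python3 -m handwheel '[[[0,-0.1,0],[0,0,0],1],[[0,-0.1,0],[0,0,0],1]]'| grep -E 'pos|force'; python3 -m handwheel '[[[0,-0.1,0],[0,0,0],1],[[0,-0.1,0],[0,0,0],1]]'| grep -E 'pos|force';python3 -m handwheel '[[[0,-0.1,0],[0,0,0],1],[[0,-0.1,0],[0,0,0],1]]'| grep -E 'pos|force'; python3 -c "
from h import *
go(.054,-.088,.010)"
```

```text
position: [0.6271, -0.1254, 0.1916]
force: [0.3, 0.8, 0.3]
position: [0.6273, -0.1264, 0.1916]
force: [-0.1, 0.6, 0.2]
position: [0.6276, -0.1273, 0.1916]
force: [0.0, 0.4, -0.5]
t 11.25 tray now [ 0.055  -0.0911] tip z 0.0094 F [ 0.   0.4 -0.5] w 0.0001
shift cm [ 0.1   0.31 -0.06] rot [-0.0002  0.      0.0001]
```

```bash
python3 -m handwheel '[[[0,-0.1,0],[0,0,0],1],[[0,-0.1,0],[0,0,0],1]]'| grep -E 'pos|force'; python3 -m handwheel '[[[0,-0.1,0],[0,0,0],1],[[0,-0.1,0],[0,0,0],1]]'| grep -E 'pos|force'
python3 - <<'E'
from h import *
go(.054,-.088,.010)
cv2.imwrite("pics/scene10.png",robot.camera("scene")[:,:,::-1])
a=cv2.imread("pics/scene10.png")[230:305,165:280]; cv2.imwrite("pics/scene10z.png",cv2.resize(a,None,fx=6,fy=6,interpolation=cv2.INTER_CUBIC))
E
```

```text
position: [0.6278, -0.1283, 0.1916]
force: [-0.2, -0.3, 0.1]
position: [0.628, -0.1293, 0.1916]
force: [-1.2, 0.4, -0.2]
t 11.58 tray now [ 0.055  -0.0931] tip z 0.0094 F [-1.2  0.4 -0.2] w 0.0003
shift cm [ 0.1   0.51 -0.06] rot [-0.0002  0.      0.0001]
```

View pics/scene10z.png

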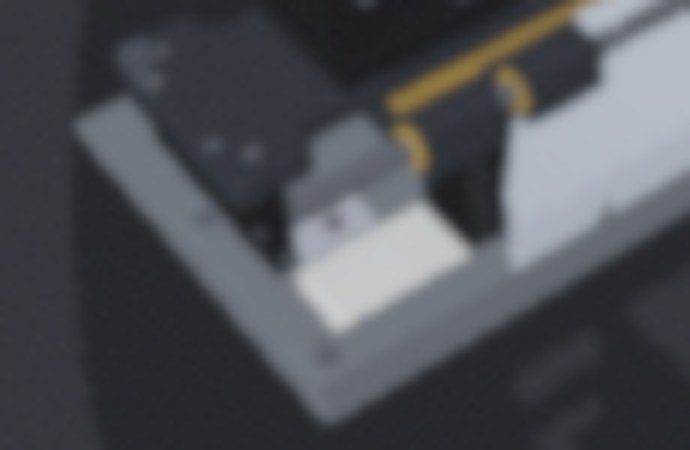

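It looks nearly home; the left corner at (295,270) meets the stop line. I continue until contact.

```bash
python3 -m handwheel '[[[0,-0.1,0],[0,0,0],1],[[0,-0.1,0],[0,0,0],1]]'| grep -E 'pos|force'; python3 -m handwheel '[[[0,-0.1,0],[0,0,0],1],[[0,-0.1,0],[0,0,0],1]]'| grep -E 'pos|force'; python3 -m handwheel '[[[0,-0.1,0],[0,0,0],1],[[0,-0.1,0],[0,0,0],1]]'| grep -E 'pos|force'
```

```text
position: [0.6283, -0.1303, 0.1916]
force: [-0.0, -0.2, -1.0]
position: [0.6285, -0.1312, 0.1916]
force: [0.3, 1.3, 0.2]
position: [0.6288, -0.1322, 0.1916]
force: [0.4, -0.7, -0.4]
```

```bash
python3 -m handwheel '[[[0,-0.1,0],[0,0,0],1],[[0,-0.1,0],[0,0,0],1]]'| grep -E 'pos|force'; python3 -m handwheel '[[[0,-0.1,0],[0,0,0],1],[[0,-0.1,0],[0,0,0],1]]'| grep -E 'pos|force'
python3 - <<'E'
from h import *
go(.054,-.088,.010)
cv2.imwrite("pics/scene11.png",robot.camera("scene")[:,:,::-1])
a=cv2.imread("pics/scene11.png")[230:305,165:280]; cv2.imwrite("pics/scene11z.png",cv2.resize(a,None,fx=6,fy=6,interpolation=cv2.INTER_CUBIC))
E
```

```text
position: [0.629, -0.1325, 0.1915]
force: [-2.0, 3.2, 2.8]
position: [0.6291, -0.1328, 0.1915]
force: [-3.8, 6.1, 5.1]
t 12.47 tray now [ 0.0552 -0.0967] tip z 0.0093 F [-3.8  6.1  5.1] w 0.0007
shift cm [ 0.12  0.87 -0.06] rot [ 0.0024 -0.0007  0.0011]
```

View pics/scene11z.png

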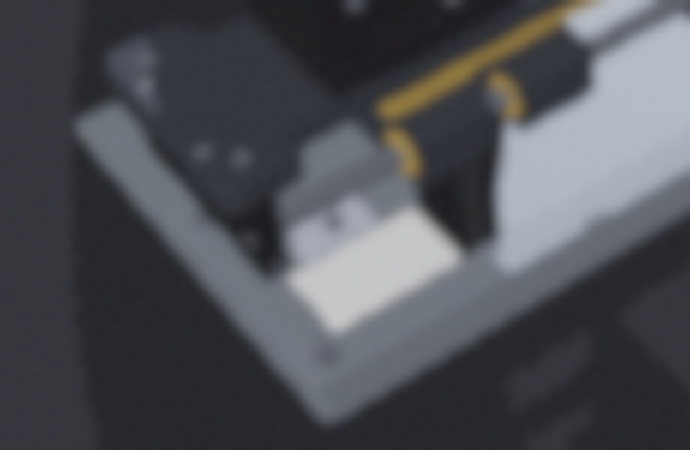

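The force rose to about 7 N along tray +y, so it is home. I back off along the rail, rise, and check.

```bash
python3 -m handwheel '[[[0,0,0],[0,0,0],1],[[0,0,0],[0,0,0],1],[[0,0.3,0],[0,0,0],1],[[0,1,0],[0,0,0],1],[[0,2,0],[0,0,0],1]]'; python3 -m handwheel '[[[0,0.5,-2],[0,0,0],1],[[0,1,-5],[0,0,0],1],[[1,4,-8],[0,0,0],1],[[2,8,-11],[0,0,0],1],[[4,12,-14],[0,0,0],1]]'; python3 -m handwheel '[[[1,4,-3],[0,0,0],1],[[2,8,-5],[0,0,0],1],[[2,12,-5],[0,0,0],1],[[2,12,-5],[0,0,0],1],[[2,12,-5],[0,0,0],1]]'
python3 - <<'E'
from h import *
for n in ("scene","top"): cv2.imwrite(f"pics/{n}12.png",robot.camera(n)[:,:,::-1])
a=cv2.imread("pics/scene12.png")[230:305,165:280]; cv2.imwrite("pics/scene12z.png",cv2.resize(a,None,fx=6,fy=6,interpolation=cv2.INTER_CUBIC))
a=cv2.imread("pics/top12.png")[160:275,280:410]; cv2.imwrite("pics/top12z.png",cv2.resize(a,None,fx=5,fy=5,interpolation=cv2.INTER_CUBIC))
g=cv2.imread("pics/top12.png").min(2); cal=robot.calibration("top")
m=(g>150).astype(np.uint8)
for k in cv2.findContours(m,cv2.RETR_EXTERNAL,cv2.CHAIN_APPROX_NONE)[0]:
    r=cv2.minAreaRect(k)
    if cv2.contourArea(k)>40 and 300<r[0][0]<395 and 165<r[0][1]<250: print(r,tray(onplane(cal,[r[0]],.02)),tray(onplane(cal,cv2.boxPoints(r),.02)).round(4).tolist())
go(0,0,.2)
E
```

```text
t: 12.93
position: [0.6242, -0.1152, 0.1916]
tool_rot: [-3.14, 0.0, -2.896]
force: [-0.5, -0.7, -0.4]
grip_width: 0.0004
t: 13.35
position: [0.5679, -0.0213, 0.3196]
tool_rot: [-3.141, 0.001, -2.895]
force: [0.1, 1.7, 0.7]
grip_width: 0.0005
t: 13.77
position: [0.5182, 0.0932, 0.369]
tool_rot: [3.14, 0.001, -2.887]
force: [0.0, -0.1, -0.6]
grip_width: 0.0004
((373.10003662109375, 229.1999969482422), (13.86362075805664, 13.416406631469727), 63.43495178222656) [[-0.05534493 -0.11547935]] [[-0.044, -0.095], [-0.0342, -0.1269], [-0.0667, -0.136], [-0.0763, -0.1042]]
((333.5192565917969, 216.59613037109375), (61.38434982299805, 103.9415512084961), 78.69007110595703) [[-0.00929138 -0.0259149 ]] [[0.0617, 0.1029], [0.073, -0.1546], [-0.0799, -0.1541], [-0.0886, 0.0974]]
((340.338134765625, 180.94798278808594), (4.561715602874756, 33.52861022949219), 81.25383758544922) [[ 0.07611601 -0.0585118 ]] [[0.082, -0.0171], [0.0819, -0.1006], [0.0703, -0.1001], [0.0704, -0.0168]]
t 13.87 tray now [0.0028 0.1452] tip z 0.1861 F [ 0.1 -0.9 -0.5] w 0.0009
shift cm [  0.3  -14.52  -1.39] rot [-0.      0.0002  0.0017]
```

View pics/scene12z.png

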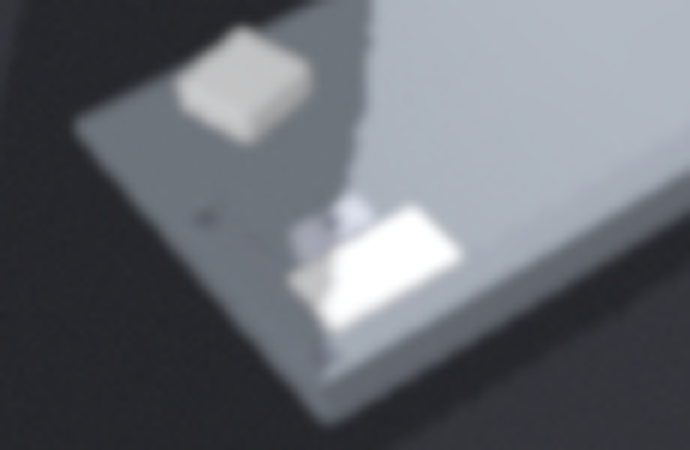

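View pics/top12z.png

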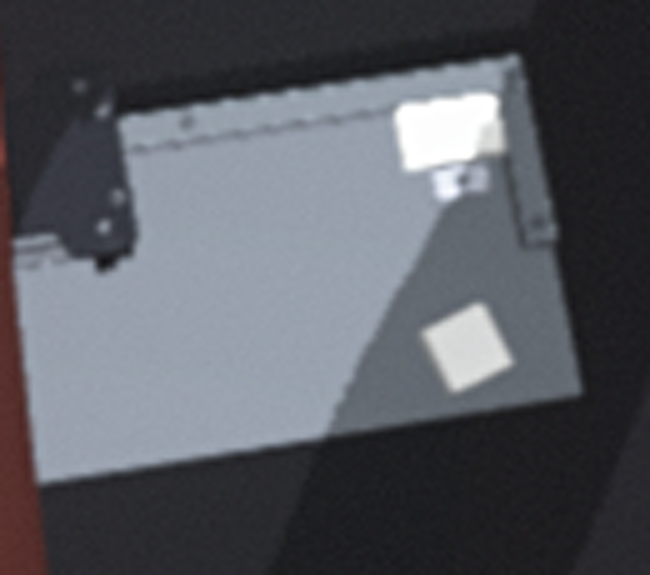

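The spacer is in the corner, but its top edge in the top view may be slightly skewed, so I measure it.

Run:
```python
from h import *
im=cv2.imread("pics/top12.png"); cal=robot.calibration("top")
big=cv2.resize(im[172:202,350:395],None,fx=16,fy=16,interpolation=cv2.INTER_CUBIC); cv2.imwrite("pics/top12zz.png",big)
cs=robot.calibration("scene"); s=cv2.imread("pics/scene12.png")
cv2.imwrite("pics/scene12zz.png",cv2.resize(s[258:295,205:250],None,fx=16,fy=16,interpolation=cv2.INTER_CUBIC))
S=lambda p:np.float64(p)/6+np.array([165,230])-.417
print(tray(onplane(cs,S([[290,275],[412,206],[463,252],[337,333]]),.02)).round(4).tolist())
```

```text
[[0.0399, -0.1539], [0.0397, -0.1058], [0.0679, -0.1044], [0.0708, -0.1552]]
```

View pics/top12zz.png

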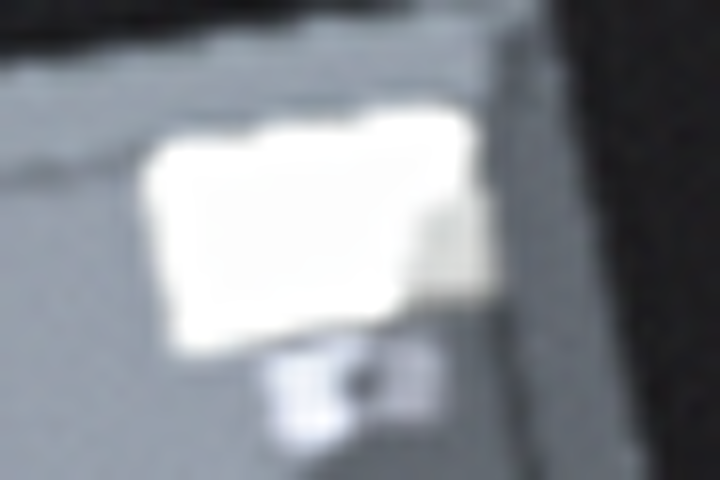

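View pics/scene12zz.png

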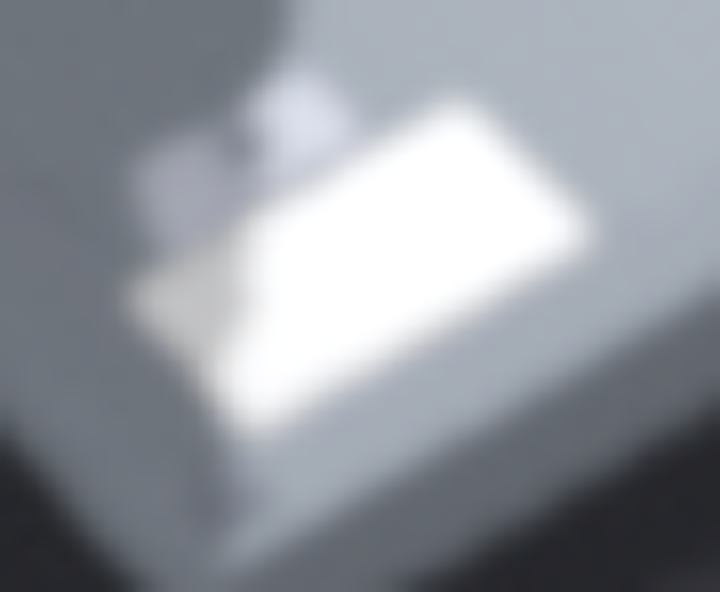

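The scene view puts the spacer centre at tray (54.6, -129.8) mm. The x value matches the reading taken when it was pressed to the rail, the square hasn't moved, and nothing shows a gap. I'm handing in.

```bash
python3 -m handwheel '[[[0,0,0],[0,0,0],1],[[0,0,0],[0,0,0],1]]'; python3 -c "
from station import robot
print(robot.sign_off())"
```

```text
t: 14.03
position: [0.5197, 0.0872, 0.3681]
tool_rot: [-3.141, -0.001, -2.897]
force: [1.0, -0.5, -0.2]
grip_width: 0.0003
the job is handed in; nothing more can be done
None
```

I pushed the spacer flat against the rail and slid it along into the keeper corner until it met the end stop. Then I backed the hand off and up and handed the job in at about 14 s, well inside 48 s; the hand-in reported no verdict.

- **At the rail:** the spacer turned parallel to the rail under two spread fingertips. I stopped when the contact force reached about 9 N, roughly 140 mm short of the pocket.
- **At the end stop:** I pushed on its short end with the fingers closed and crept in 1 mm steps until the force rose to about 7 N.
- **Final position:** the scene camera puts its centre at tray (54.6, -129.8) mm, against a target of (54, -129). The tray x value is unchanged from when it was pressed to the rail.
- **Other objects:** the square blank is at the same pixels as at the start. I did not measure the disc, jar, beaker, weight or screwdriver again; the hand never went near them at low height.

Two checks did not agree cleanly:
- **Stop contact:** contact came about 8 mm further along than I estimated, which I put down to the fingertips being narrower than I assumed.
- **Spacer angle:** the blurred top-camera edges put single sides up to about 0.05 rad off parallel, with opposite sides erring opposite ways. The scene view's rail-side edge read 0.06 rad, the same as when the spacer was pressed to the rail, so I took both as measurement error.

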